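Set and lock the width stop of a mosaic strip-cutting jig

TASK

Set the jig's width stop to the sample strip: slide the stop along its scale bar until its long arm pushes the strip up square against the steel straightedge with no gap left, gently so that the glass does not chip. Then, with the stop still up against the strip, turn its knurled thumbscrew clockwise until it seats, just finger-tight: stop when the resistance rises sharply, and do not overtighten it. Let go and leave the other things on the bench as they are.

Things in the scene. Friction and masses are not known exactly. Their poses are not given: they have to be found in the camera images.
- jig: Strip-cutting jig fixed to the bench: grey bed plate, top 22 mm above the bench. Origin on the bench; the bed spans its x -125..125, y -160..180 mm. On its -y side lies a steel straightedge 30 mm wide, 12 mm high, along x, inner face at y = -100 mm, facing +y. Near the far edge the scale bar runs along y. Position and yaw vary.
- guide_face (a point): Point on the straightedge's inner face at bed-top height (jig x -35, y -100, z 22 mm). Axes as the jig's: +y points from the straightedge to the stop.
- bar: Steel scale bar on the bed along jig y, 30 mm wide, 10 high, 275 long, top 32 mm above the bench; origin under its middle. The screw's pad bears on it: turning takes 0.03 N m, over the last rad before the seat up to 0.1 N m; from the seat on it rises 1.2 N m per rad and springs back when let go. Seated and finger-tight: 0.2 to 0.4 N m felt; beyond 0.45 N m it is overtightened.
- stop: Aluminium width stop: a saddle 46 (x) by 44 (y) mm astride the bar, top 47 mm above the bench, with a 12 mm thick, 12 mm high arm reaching over the bed to 170 mm on the -x side of the screw axis. Origin on the screw axis at bed-top height; axes as the jig's. Slides only along jig y, drag about 3 N, stays where left; can be drawn along by its thumbscrew.
- stop_face (a point): Point on the stop's face towards the straightedge (one plane: -y side of arm and saddle), bed-top height, 125 mm to -x and 22 mm to -y of the screw axis. Starts 75 to 125 mm from the straightedge; home is the strip's width, 45 mm, from it.
- screw_head (a point): Centre of the head of the knurled steel thumbscrew upright in the saddle (M8, 1.25 mm a turn): cylinder 28 mm diameter, 18 mm high, 67 mm above the bench, underside 11 mm and top 29 mm above the saddle. Clockwise from above tightens. It starts 1.8 to 3.8 rad short of its seat, too little to see. Stays as left. The point's axes are the stop's and do not turn.
- strip: Sample strip: pale cream glass, 120 mm (its x) by 45 mm (its y) by 8 mm, 0.11 kg, loose on the bed between straightedge and stop arm, askew by up to 0.1 rad, its near long edge 2 to 22 mm off the straightedge. Origin in the middle of its underside. It chips if squeezed above 45 N.
- nippers: Wheeled tile nippers with red handles, 200 mm long, lying on the bench beside the jig; leave alone.
- hammer: Steel mosaic hammer with a 240 mm wooden handle and a head 180 mm wide, lying on the bench beside the jig; leave alone.
- bottle: Clear water bottle, 70 mm diameter, 200 mm tall, standing on the bench; leave alone.
Not all that is in view belongs to the job. What is meant by the strip is not turquoise, and is the smaller of those in its own colour.

How it is judged:
On the way, in this order (a step that is already met when the one before it is completed fails the run):
1. the stop's arm has pushed the strip square against the straightedge with no gap left (y of stop_face in the frame of guide_face below 0.0468 m and y of strip in the frame of guide_face between 0.0207 and 0.0243 m and x of strip in the frame of guide_face between -0.03 and 0.03 m and z of strip in the frame of guide_face below 0.002 m and angle between the x axis of strip and the x axis of jig, either way round below 0.035 rad), for 0.2 s.
2. the thumbscrew is seated, its pad pressing on the bar (contact force between stop and bar above 18 N), for 0.3 s.
At the end, for the whole second after the job is handed in: Strip flat on the bed between straightedge and stop, square within 2 degrees, at most 1.8 mm play, its middle within 30 mm of the guide point along the straightedge; thumbscrew seated (its pad presses on the bar with 18 to 48 N; about 22 N once let go at the seat); all at rest and let go (all of step 1 and contact force between stop and bar between 18 and 48 N and linear speed of strip below 0.01 m/s); the robot touches nothing.
It fails at once if the thumbscrew is overtightened (pad force on the bar above 48 N, reached at about 0.48 N m of turning) (contact force between stop and bar above 48 N).
It fails at once if the glass strip is squeezed hard enough to chip (above 45 N) (contact force between strip and stop above 45 N).
It fails at once if nippers, hammer or bottle moved by more than 20 mm (distance of any of nippers, hammer, bottle from where it was at the start of the episode above 0.02 m).
It also fails if it takes over 67 s, if anything falls off the work surface, if the arm or the gripper's body presses on something with over 40 N, if the wrist force passes 120 N, or if a joint passes its speed limit or range.

ROBOT

A 6-joint arm with a two-finger parallel gripper is mounted at the origin on the work surface. World frame = base frame: x ahead of the robot, y to its left, z up, the work surface at z = 0. Lengths are in m, angles in rad, forces in N, time in s.
With the tool pointing down it reaches from about 0.35 to 0.925 m from the base axis. Payload 6.4 kg.
Tool frame: the origin (TCP) lies at the very end of the fingers, on their centre line; the grasp point (between the pads) lies 19 mm behind it (r.hold_point_z is the distance from the TCP to the grasp point, in m); z points along the fingers, y is the line along which they close (so a half turn about z gives the same grasp; the last joint's range is limited). The gripper opens to 94 mm and grips with 3 to 60 N. Pads are 16 mm wide; open, the fingers measure 119 mm over their backs; the gripper's body (75 mm by 177 mm) begins 78 mm behind the grasp point.
Start: joints at [-1.32, 0.245, 1.558, -0, 1.339, -0.174], TCP at [0.268, -0.592, 0.167] pointing down, gripper open.
Joint ranges: [-3.13, 3.13], [-1.02, 2.26], [0.13, 2.54], [-0.95, 4.09], [0.21, 2.88], [-2.74, 2.74]. Speed limits (rad/s): [2.57, 2.57, 3.14, 3.14, 3.14, 3.14].

INTERFACE

Orientations are given as [roll, pitch, yaw] about the fixed x, y, z axes, in that order (R = Rz(yaw) Ry(pitch) Rx(roll)).
In Python, from rig import r, vision gives the robot as it stands.
- The arm moves only by the tool arm_command, never from a script. Its argument "deltas" is a list that holds one entry, the list of rows, each a list of 7 numbers: the shift along the tool's x, y, z each as a share of 0.3 m, from -1 to 1, then the turn, a rotation vector about the tool's x, y, z each as a share of pi/4 rad, from -1 to 1, then the finger opening in mm, from 0 to 94. In form: [[[x, y, z, rx, ry, rz, hand], ...]]. A call has 1 to 8 rows; each row is the pose to reach, as a shift and turn from the pose commanded when the call began, along the tool's axes at that moment; what a row does not reach only later rows make up. A row lasts 1/10 s, in which the tool goes at most 50 mm and 8.59 degrees, less where a joint would pass 70% of its speed; a pose out of reach is approached as far as the arm can. A call with a number of a shift or a turn outside -1 to 1 is refused whole. A call with a gripper value outside its range is refused whole. The fingers move at their own pace and stop on an object; the grip force is fixed at half the most. Time passes only in rows, so rows that repeat a pose let the fingers close. It gives the time, the measured TCP pose, the force, the opening and the grip force at its end, in the units of the state.
- r.observe(): the state, without advancing time (a new reading comes with each control period).
- vision.snapshot(name): name is "scene" or "top" or "wrist"; returns a dict with "color" (480x640x3 uint8, red, green, blue), "fovy" (degrees; the focal length in pixels is half the picture's height over the tangent of half this angle, whatever the lens; pixels are square), "cx", "cy" (the principal point, pixels), "origin" and "orientation" of the camera in the world. Camera axes: x right, y up, looking along -z (the intrinsics and any distortion apply to the point x, -y, -z); pixel columns grow to the right and rows downward; lengths in m; the calibration is good to about 2 mm. A picture is of the moment at which its call begins. There is no depth.
- r.finish_job(): hands the job in; it is judged then, once.
The state is a dict: "time": time; "joints": joint angles; "qd": joint speeds; "tau": joint torques, N m; "tcp_pos": TCP position; "tcp_rot": TCP orientation; "wrist_force": force on the tool from outside, world axes, zero at the start; "wrist_torque": the same for the moment, N m; "gripper_width": opening from 0.0 (shut) to 1.0 (fully open); "grasp_force": force on a finger pad.
Only numpy, scipy, OpenCV 4.12 (cv2) and the standard library are available. Lean on these libraries where they do the work, as an engineer would, in place of code of your own. Each camera call takes 0.05 s, during which the arm holds its last target. There are 200 camera calls.

## Working session

There is one attempt and no reset: what is moved stays moved. The work goes in short steps, Python scripts to look and compute and a tool call to move; the robot and the scene stay as the last step left them, time stands still between calls to the robot, and variables do not carry over. Pictures are saved under pics/ and viewed, at most 10 in all, crops included, and the job is handed in when it is done.

Besides the shell and the picture viewer there is one more tool, called as name([rows], argument=value, ...), one row to a line, values as JSON. arm_command: Moves the arm, as the interface text tells. Shift numbers are shares of 0.3 m and turn numbers shares of pi/4 rad, none past 1 either way. Its arguments: {"type":"object","properties":{"deltas":{"type":"array","items":{"type":"array","items":{"type":"array","items":{"type":"number"}}}}},"required":["deltas"]}

```bash
mkdir -p pics; ls
python3 - <<'E'
from rig import r, vision
import cv2
print(r.observe())
for n in ("top","scene"):
    s=vision.snapshot(n); cv2.imwrite(f"pics/{n}0.png",s["color"][:,:,::-1]); print({k:v for k,v in s.items() if k!="color"})
E
```

```text
pics
{'time': 0.0, 'joints': array([-1.32010500e+00,  2.45797505e-01,  1.55896107e+00, -3.80345697e-05,
        1.33871963e+00, -1.74102483e-01]), 'qd': array([-0.000161  , -0.00034579, -0.0009152 , -0.00051361, -0.00025701,
        0.00164872]), 'tau': array([-2.05687560e-03, -4.15834880e+01, -3.14606774e+01,  6.83314819e-02,
        3.32346582e-02, -1.45760123e-04]), 'tcp_pos': array([ 0.26771348, -0.59158556,  0.1662845 ]), 'tcp_rot': array([-3.13972920e+00, -2.90183748e-04,  4.24802325e-01]), 'wrist_force': array([-0.17095705,  0.24596215,  0.12290138]), 'wrist_torque': array([ 0.05135516, -0.01033471, -0.00742177]), 'grasp_force': 0.0, 'gripper_width': 0.9993297134291899}
{'fovy': 44.26189521898634, 'cx': 317.65155966144107, 'cy': 241.3649807466922, 'origin': array([0.11890777, 0.00551864, 1.65584092]), 'orientation': array([ 0.20871311, -0.00234477, -1.61920653])}
{'fovy': 54.308997975255224, 'cx': 319.6217430704806, 'cy': 232.3997403690321, 'origin': array([0.95799015, 0.22104978, 0.92274149]), 'orientation': array([0.57622681, 0.01175611, 2.00143485])}
```

View pics/top0.png

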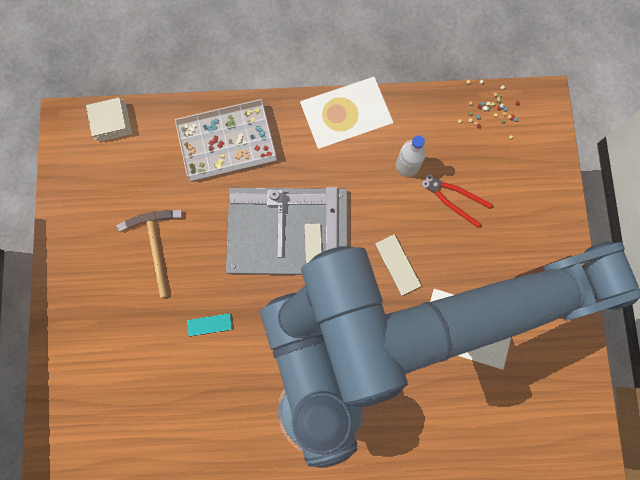

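View pics/scene0.png

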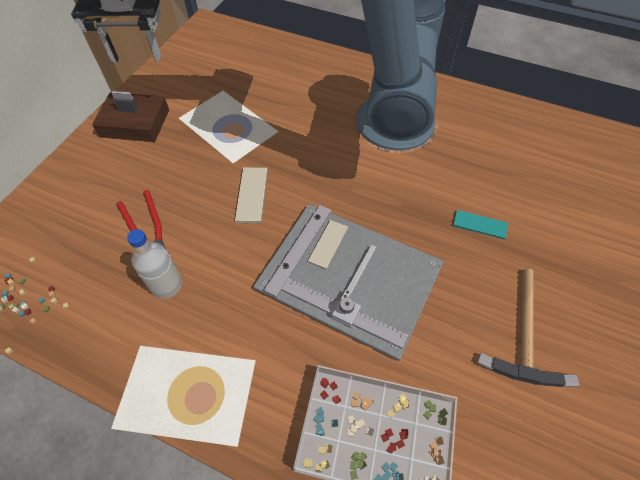

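The top view shows the jig at about (288,230): straightedge on the right, scale bar along the far edge, screw near (275,197), and the strip on the bed near (313,240). In the scene view the screw is near (347,303). I'll enlarge both.

```bash
cat > h.py <<'E'
import numpy as np, cv2
from scipy.spatial.transform import Rotation as R
from rig import r, vision
def ray(s,u,v):
    f=240/np.tan(np.radians(s["fovy"])/2)
    d=np.array([(u-s["cx"])/f,-(v-s["cy"])/f,-1.])
    return R.from_euler("xyz",s["orientation"]).apply(d)
def pt(s,u,v,z):
    d=ray(s,u,v); o=s["origin"]; return o+d*(z-o[2])/d[2]
def proj(s,p):
    f=240/np.tan(np.radians(s["fovy"])/2)
    c=R.from_euler("xyz",s["orientation"]).inv().apply(np.atleast_2d(p)-s["origin"])
    return np.c_[s["cx"]-f*c[:,0]/c[:,2], s["cy"]+f*c[:,1]/c[:,2]]
def crop(img,x0,y0,w,h,k,name):
    cv2.imwrite(name,cv2.resize(img[y0:y0+h,x0:x0+w,::-1],None,fx=k,fy=k,interpolation=cv2.INTER_CUBIC))
E
python3 - <<'E'
import cv2
from h import crop
crop(cv2.imread("pics/top0.png")[:,:,::-1],220,180,140,104,5,"pics/top1.png")
crop(cv2.imread("pics/scene0.png")[:,:,::-1],250,200,200,160,4-.25,"pics/scene1.png")
E
```

```text
(no output)
```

View pics/top1.png

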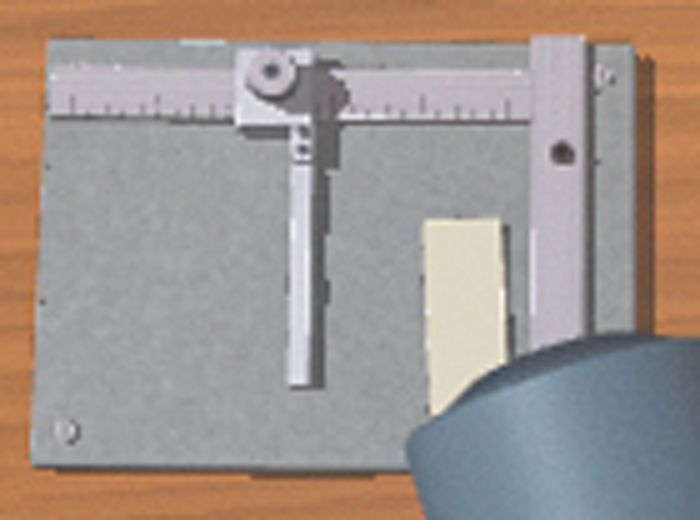

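View pics/scene1.png

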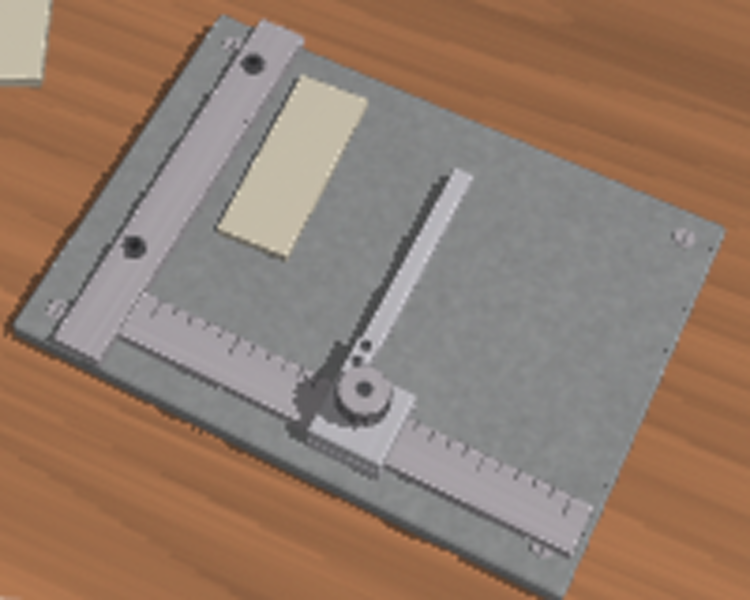

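The top crop shows bed corners at (47,40), (632,45) and (33,466) and the screw head at (270,70). The scene crop shows corners at (15,327), (222,15), (723,230) and (563,598), screw head at (365,390) and strip corners at (300,76), (367,100), (287,258), (217,230).

```bash
cat > m.py <<'E'
from h import *
from scipy.optimize import least_squares
T={'fovy': 44.26189521898634, 'cx': 317.65155966144107, 'cy': 241.3649807466922, 'origin': np.array([0.11890777, 0.00551864, 1.65584092]), 'orientation': np.array([ 0.20871311, -0.00234477, -1.61920653])}
S={'fovy': 54.308997975255224, 'cx': 319.6217430704806, 'cy': 232.3997403690321, 'origin': np.array([0.95799015, 0.22104978, 0.92274149]), 'orientation': np.array([0.57622681, 0.01175611, 2.00143485])}
t=lambda u,v:(220+u/5-.4,180+v/5-.4)
s=lambda u,v:(250+u/3.75-.4,200+v/3.75-.4)
A,B,C,D=(125,180),(125,-160),(-125,180),(-125,-160)
obs=[(T,t(47,40),A),(T,t(632,45),B),(T,t(33,466),C),(S,s(15,327),B),(S,s(222,15),D),(S,s(723,230),C),(S,s(563,598),A)]
W=np.array([[*pt(c,*uv,.022)[:2],*j] for c,uv,j in obs])
def jw(p,j):
    c,q=np.cos(p[2]),np.sin(p[2]); j=np.atleast_2d(j)/1000
    return np.c_[p[0]+c*j[:,0]-q*j[:,1],p[1]+q*j[:,0]+c*j[:,1]]
f=lambda p:(jw(p,W[:,2:])-W[:,:2]).ravel()
o=least_squares(f,[.45,0,0]); P=o.x
def wj(w):
    c,q=np.cos(P[2]),np.sin(P[2]); d=np.array(w[:2])-P[:2]
    return 1000*np.array([c*d[0]+q*d[1],-q*d[0]+c*d[1]])
if __name__=="__main__":
    print("jig",P,"res mm",(1000*o.fun.reshape(-1,2)).round(1).tolist())
    for n,c,uv in(("top",T,t(270,70)),("scene",S,s(365,390))):
        w=pt(c,*uv,.076); print("screw",n,w.round(4),wj(w).round(1))
    for n,uv in(("strip",(300,76)),("",(367,100)),("",(287,258)),("",(217,230))):
        print(n,wj(pt(S,*s(*uv),.030)).round(1))
    for uv in((425,219),(499,219)): print("strip top",wj(pt(T,*t(*uv),.030)).round(1))
    print("arm end",wj(pt(S,*s(457,168),.034)).round(1),wj(pt(S,*s(472,177),.034)).round(1),wj(pt(T,*t(290,385),.034)).round(1),wj(pt(T,*t(323,385),.034)).round(1))
    print("nippers",pt(T,431,183,.01),"bottle",pt(T,410,165,.1))
E
python3 m.py
```

```text
jig [ 0.50028768  0.06044047 -0.05596376] res mm [[0.2, 0.5], [0.3, -2.0], [-1.3, 2.3], [1.6, -2.5], [0.1, -1.5], [-2.1, 2.4], [1.3, 0.9]]
screw top [0.5946 0.1015 0.076 ] [91.8 46.3]
screw scene [0.5916 0.1008 0.076 ] [88.9 45.4]
strip [-101.1  -90.3]
 [-104.1  -45.8]
 [ 15.8 -38.6]
 [ 18.2 -83.4]
strip top [ 18.4 -40. ]
strip top [ 18.7 -81.9]
arm end [-82.6  23.9] [-81.   34.4] [-78.6  34.2] [-78.4  15.7]
nippers [ 0.62467825 -0.35343952  0.01      ] bottle [ 0.65172869 -0.28023137  0.1       ]
```

arm_command([
  [[0,0,-0.25,0,0,0,94],[0,0,-0.5,0,0,-0.2,94],[0.1,-0.08,-0.5,0,0,-0.4,94],[0.25,-0.2,-0.5,0,0,-0.6,94],[0.4,-0.33,-0.5,0,0,-0.8,94],[0.53,-0.45,-0.5,0,0,-1,94],[0.66,-0.56,-0.5,0,0,-1,94],[0.8,-0.68,-0.5,0,0,-1,94]],
])

```text
time: 0.9
tcp_pos: [0.3879, -0.3373, 0.3169]
tcp_rot: [-3.141, -0.0, 1.21]
wrist_force: [1.0, 0.5, -0.7]
gripper_width: 1.001
grasp_force: 0.0
```

```bash
cat >> h.py <<'E'
def go(x,y,z,yaw):
    "shares, in the present tool axes, to a tool-down pose"
    o=r.observe(); Rt=R.from_euler("xyz",o["tcp_rot"])
    d=Rt.inv().apply(np.array([x,y,z])-o["tcp_pos"])/.3
    w=(Rt.inv()*R.from_euler("xyz",[np.pi,0,yaw])).as_rotvec()/(np.pi/4)
    print("t",round(o["time"],2),"pos",o["tcp_pos"].round(4),"rot",o["tcp_rot"].round(4),"j",o["joints"].round(2),"F",o["wrist_force"].round(2),"M",o["wrist_torque"].round(3),"w",round(o["gripper_width"]*94,1),"g",round(float(o["grasp_force"]),1))
    print("share",d.round(4),w.round(4))
E
python3 -c "
from h import *
go(.593,.101,.25,1.515)"
```

```text
t 0.9 pos [ 0.3879 -0.3373  0.3169] rot [-3.1413e+00 -3.0000e-04  1.2103e+00] j [-0.94 -0.16  1.71  0.    1.6  -0.58] F [ 1.04  0.53 -0.72] M [-0.028 -0.076  0.006] w 94.1 g 0.0
share [1.6083 0.1243 0.2236] [-3.000e-04 -5.000e-04 -3.879e-01]
```

arm_command([
  [[0.12,0.01,0,0,0,0,94],[0.26,0.03,0,0,0,-0.1,94],[0.4,0.04,0,0,0,-0.2,94],[0.54,0.05,0,0,0,-0.3,94],[0.68,0.06,0,0,0,-0.38,94],[0.82,0.07,0,0,0,-0.38,94],[0.95,0.08,0,0,0,-0.38,94],[0.95,0.08,0,0,0,-0.38,94]],
])

```text
time: 1.7
tcp_pos: [0.5114, -0.0775, 0.3168]
tcp_rot: [-3.141, -0.001, 1.514]
wrist_force: [-0.5, -0.3, 0.6]
gripper_width: 1.001
grasp_force: 0.0
```

```bash
python3 -c "
from h import *
go(.593,.101,.2,1.515)"
```

```text
t 1.7 pos [ 0.5114 -0.0775  0.3168] rot [-3.1410e+00 -1.2000e-03  1.5143e+00] j [-0.37 -0.16  1.7   0.    1.59 -0.31] F [-0.48 -0.31  0.56] M [-0.009 -0.04  -0.018] w 94.1 g 0.0
share [0.6091 0.2383 0.3899] [-0.0008 -0.0015 -0.0009]
```

arm_command([
  [[0.14,0.05,0.08,0,0,0,94],[0.28,0.1,0.16,0,0,0,94],[0.42,0.16,0.26,0,0,0,94],[0.54,0.21,0.34,0,0,0,94],[0.61,0.238,0.39,0,0,0,94],[0.61,0.238,0.39,0,0,0,94],[0.61,0.238,0.39,0,0,0,94]],
])

```text
time: 2.4
tcp_pos: [0.593, 0.0963, 0.2]
tcp_rot: [-3.141, 0.001, 1.509]
wrist_force: [0.6, 0.2, 0.2]
gripper_width: 1.003
grasp_force: 0.0
```

```bash
python3 -c "
from h import *
from m import P,jw
s=vision.snapshot('wrist'); cv2.imwrite('pics/w0.png',s['color'][:,:,::-1])
import pickle; pickle.dump(s,open('w0.pkl','wb'))
print(s['origin'],s['orientation'],s['fovy'],s['cx'],s['cy'])
print(proj(s,[.593,.101,.076]))
go(.593,.101,.12,1.515)"
```

```text
[0.59853767 0.17506915 0.41681843] [-0.27644094  0.00156266 -0.06269497] 66.26543622351174 322.77827372638967 237.2890519049304
[[322.40494641 214.50755087]]
t 2.45 pos [0.5935 0.0958 0.2011] rot [3.1407e+00 5.0000e-04 1.5077e+00] j [-0.03  0.1   1.65 -0.    1.38  0.04] F [ 0.83 -0.59 -0.53] M [-0.014 -0.094 -0.006] w 94.3 g 0.0
share [ 0.0174 -0.0029  0.2703] [ 0.0011  0.0006 -0.0093]
```

View pics/w0.png

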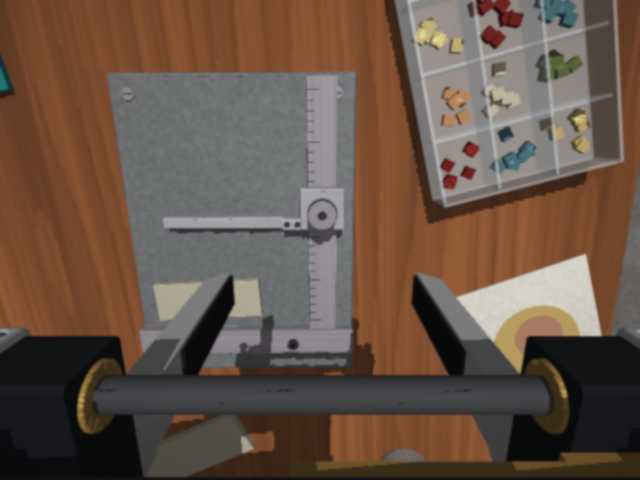

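The wrist view puts the screw head at (322,216), within 1.5 px of the prediction, so the pose is good. I'll descend with the closing axis along x.

arm_command([
  [[0.017,-0.001,0.1,0,0,0,60],[0.017,-0.002,0.2,0,0,0,50],[0.017,-0.002,0.3,0,0,0,44],[0.017,-0.002,0.4,0,0,0,40],[0.017,-0.002,0.46,0,0,0,40],[0.017,-0.002,0.49,0,0,0,40],[0.017,-0.002,0.49,0,0,0,40],[0.017,-0.002,0.49,0,0,0,40]],
])

```text
time: 3.25
tcp_pos: [0.5942, 0.1015, 0.0551]
tcp_rot: [3.139, -0.0, 1.508]
wrist_force: [0.0, 0.8, 0.2]
gripper_width: 0.424
grasp_force: 0.0
```

```bash
python3 -c "
from h import *
go(.593,.101,.053,1.515)"
```

```text
t 3.25 pos [0.5942 0.1015 0.0551] rot [ 3.1388e+00 -1.0000e-04  1.5078e+00] j [-0.02  0.26  1.76 -0.    1.12  0.04] F [0.04 0.84 0.22] M [ 0.057 -0.085 -0.015] w 39.8 g 0.0
share [-0.0018 -0.0041  0.007 ] [ 0.0035 -0.0001 -0.0092]
```

arm_command([
  [[-0.001,-0.004,0.007,0,0,0,36],[-0.001,-0.004,0.007,0,0,0,30],[-0.001,-0.004,0.007,0,0,0,26],[-0.001,-0.004,0.007,0,0,0,20],[-0.001,-0.004,0.007,0,0,0,10],[-0.001,-0.004,0.007,0,0,0,0],[-0.001,-0.004,0.007,0,0,0,0],[-0.001,-0.004,0.007,0,0,0,0]],
])

```text
time: 4.05
tcp_pos: [0.5917, 0.1019, 0.0512]
tcp_rot: [-3.141, 0.0, 1.509]
wrist_force: [0.3, 0.7, 0.0]
gripper_width: 0.006
grasp_force: 0.0
```

```bash
python3 -c "
from h import *
go(.593,.101,.053,1.515)"
```

```text
t 4.05 pos [0.5917 0.1019 0.0512] rot [-3.1415  0.      1.5087] j [-0.02  0.26  1.77 -0.    1.12  0.04] F [0.28 0.67 0.01] M [-0.037 -0.028 -0.004] w 0.5 g 0.0
share [-0.0029  0.0044 -0.0061] [-0.0001  0.     -0.008 ]
```

```bash
python3 -c "
from h import *
s=vision.snapshot('wrist'); crop(s['color'],160,120,320,240,2.5,'pics/w1.png')
t=vision.snapshot('scene'); crop(t['color'],250,160,200,160,3.75,'pics/s2.png')
print(proj(s,[[.593,.101,.076],[.5917,.1019,.0512]]))"
```

```text
[[324.59593519 280.80692284]
 [322.2674802  264.28934   ]]
```

View pics/w1.png

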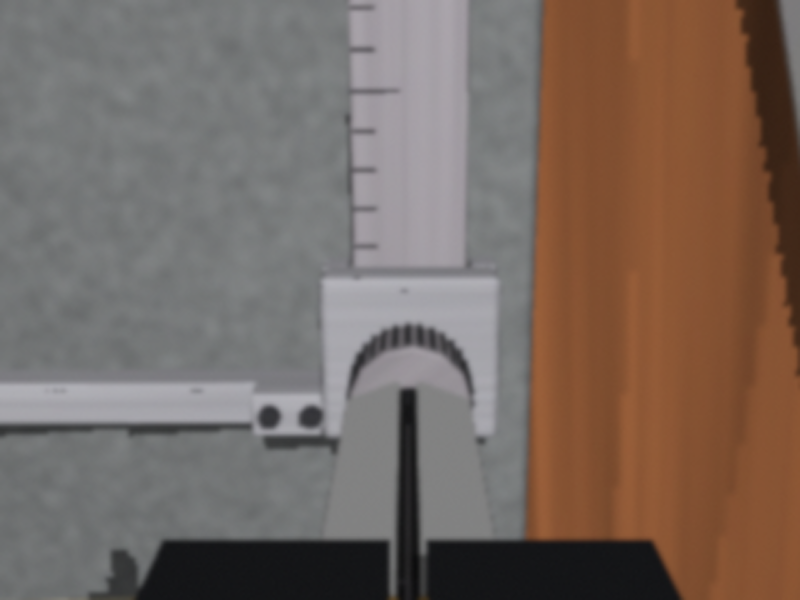

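View pics/s2.png

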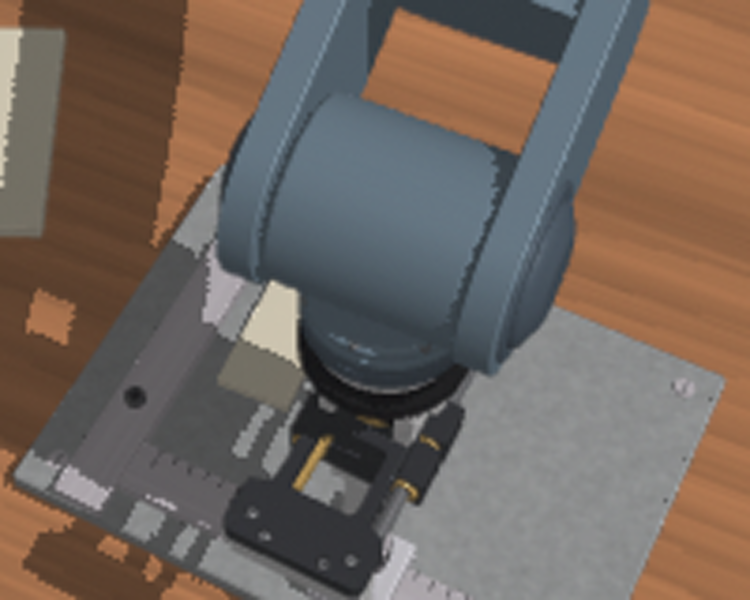

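The head at crop (411,400) is where predicted, but the closed fingertips (crop ~(408,390), about 127 px wide) lie in front of and above it. By their scale they are about 180–190 mm from the camera, while the TCP should be about 229 mm. So the fingers look shorter than the stated TCP. I'll check this numerically before going lower.

```bash
python3 -c "
from h import *
print(r.hold_point_z,[a for a in dir(r) if a[0]!='_'])
import pickle; s=pickle.load(open('w0.pkl','rb'))
for h in (0,.02,.04,.06):
  print(h,proj(s,[[.5935+dx,.0958+dy,.2011+h] for dx in(-.047,.047,.0595) for dy in(-.008,.008)]).round(0).tolist())"
```

```text
0.0188 ['MotionError', 'finish_job', 'hold_point_z', 'observe']
0 [[250.0, 282.0], [247.0, 258.0], [399.0, 273.0], [399.0, 249.0], [419.0, 272.0], [419.0, 248.0]]
0.02 [[243.0, 295.0], [240.0, 269.0], [406.0, 286.0], [406.0, 260.0], [428.0, 285.0], [428.0, 258.0]]
0.04 [[235.0, 311.0], [231.0, 283.0], [414.0, 301.0], [414.0, 272.0], [438.0, 300.0], [439.0, 271.0]]
0.06 [[225.0, 331.0], [221.0, 300.0], [424.0, 320.0], [424.0, 288.0], [451.0, 318.0], [452.0, 287.0]]
```

The measured tip pixels (233,278) and (414,273) match fingertips about 40 mm above the reported TCP. I'll open to 64, wide enough to clear the saddle either way, descend to a reported z of about 0.028, and check by force and picture.

arm_command([
  [[-0.003,0.0044,-0.03,0,0,0,64],[-0.003,0.0044,-0.03,0,0,0,64],[-0.003,0.0044,-0.03,0,0,0,64],[-0.003,0.0044,-0.03,0,0,0,64],[-0.003,0.0044,0.02,0,0,0,64],[-0.003,0.0044,0.05,0,0,0,64],[-0.003,0.0044,0.077,0,0,0,64],[-0.003,0.0044,0.077,0,0,0,64]],
])

```text
time: 4.95
tcp_pos: [0.5913, 0.1009, 0.0257]
tcp_rot: [-3.138, 0.0, 1.509]
wrist_force: [-0.1, -0.9, -1.4]
gripper_width: 0.646
grasp_force: 0.0
```

```bash
python3 -c "
from h import *
go(.593,.101,.013,1.515)
s=vision.snapshot('wrist'); crop(s['color'],160,120,320,240,2.5,'pics/w2.png')
print(proj(s,[[.593,.101,.076]]))"
```

```text
t 4.95 pos [0.5913 0.1009 0.0257] rot [-3.1375e+00  2.0000e-04  1.5086e+00] j [-0.02  0.3   1.77  0.    1.07  0.04] F [-0.12 -0.91 -1.37] M [-0.03  -0.112  0.006] w 60.7 g 0.0
share [0.0005 0.0058 0.0424] [-0.0052  0.0002 -0.0082]
[[325.18145808 298.78327864]]
```

View pics/w2.png

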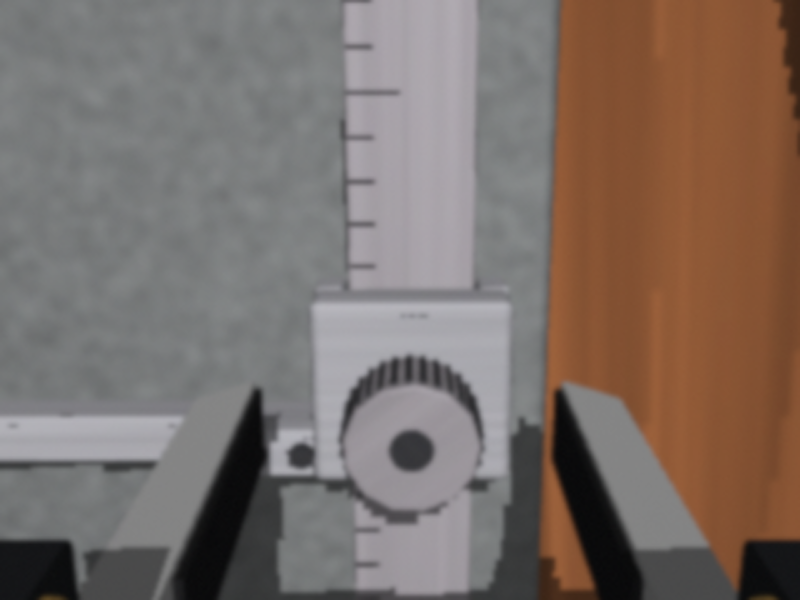

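The head sits at (411,450), midway between the fingers (262..555), whose tips are now beside it. The offset is confirmed. I'll go down 12.5 mm more and close.

arm_command([
  [[0,0.004,0.02,0,0,0,60],[0,0.004,0.04,0,0,0,50],[0,0.004,0.042,0,0,0,40],[0,0.004,0.042,0,0,0,34],[0,0.004,0.042,0,0,0,31],[0,0.004,0.042,0,0,0,28],[0,0.004,0.042,0,0,0,24],[0,0.004,0.042,0,0,0,20]],
])

```text
time: 5.8
tcp_pos: [0.5922, 0.101, 0.0155]
tcp_rot: [-3.137, 0.0, 1.509]
wrist_force: [-6.4, -0.3, 4.7]
gripper_width: 0.29
grasp_force: 30.0
```

```bash
python3 -c "
from h import *
go(.593,.101,.013,1.515)"
```

```text
t 5.8 pos [0.5922 0.101  0.0155] rot [-3.1366e+00  3.0000e-04  1.5089e+00] j [-0.02  0.32  1.77 -0.    1.06  0.04] F [-6.43 -0.28  4.69] M [-0.03   1.203 -0.018] w 27.2 g 30.0
share [0.     0.0029 0.0083] [-0.0063  0.0003 -0.0077]
```

arm_command([
  [[0,-0.001,-0.003,0,0,0,20],[0,-0.002,-0.006,0,0,0,20],[0,-0.003,-0.006,0,0,0,20],[0,-0.003,-0.006,0,0,0,20]],
])

```text
time: 6.2
tcp_pos: [0.5921, 0.101, 0.0157]
tcp_rot: [-3.139, -0.0, 1.509]
wrist_force: [1.2, -0.0, -13.1]
gripper_width: 0.295
grasp_force: 30.0
```

```bash
python3 -c "
from h import *
go(.593,.101,.013,1.515)"
```

```text
t 6.2 pos [0.5921 0.101  0.0157] rot [-3.1393e+00 -1.0000e-04  1.5085e+00] j [-0.02  0.31  1.78  0.    1.06  0.04] F [  1.21  -0.04 -13.06] M [ 0.16  -0.129  0.004] w 27.7 g 30.0
share [0.0001 0.003  0.0091] [-0.0029 -0.0002 -0.0083]
```

arm_command([
  [[0,-0.003,0.003,0,0,0,45],[0,-0.003,0.003,0,0,0,60],[0,-0.003,0,0,0,-0.19,60],[0,-0.003,0,0,0,-0.38,60],[0,-0.003,0,0,0,-0.57,60],[0,-0.003,0,0,0,-0.76,60],[0,-0.003,0,0,0,-0.95,60],[0,-0.003,0,0,0,-1,60]],
])

```text
time: 7.0
tcp_pos: [0.5945, 0.1008, 0.0194]
tcp_rot: [3.139, 0.003, 2.297]
wrist_force: [0.2, 0.9, 0.4]
gripper_width: 0.634
grasp_force: 0.0
```

```bash
python3 -c "
from h import *
go(.592,.1008,.016,3.085)"
```

```text
t 7.0 pos [0.5945 0.1008 0.0194] rot [3.1386e+00 2.9000e-03 2.2973e+00] j [-0.02  0.31  1.77 -0.    1.06 -0.75] F [0.19 0.88 0.36] M [ 0.015 -0.096  0.032] w 59.6 g 0.0
share [ 0.0054 -0.0063  0.0112] [ 0.0022  0.005  -1.0029]
```

arm_command([
  [[0,0,0,0,0,-0.19,60],[0,0,0,0,0,-0.38,60],[0,0,0,0,0,-0.57,60],[0,0,0,0,0,-0.76,60],[0,0,0,0,0,-0.95,60],[0,0,0,0,0,-1,60],[0,0,0,0,0,-1,60],[0,0,0,0,0,-1,60]],
])

```text
time: 7.8
tcp_pos: [0.5937, 0.1009, 0.0186]
tcp_rot: [3.142, 0.003, 3.078]
wrist_force: [-0.6, 0.3, -0.5]
gripper_width: 0.634
grasp_force: 0.0
```

```bash
python3 -c "
from h import *
for i in range(4):
  go(.592,.1008,.016,3.085); vision.snapshot('wrist')"
```

```text
t 7.8 pos [0.5937 0.1009 0.0186] rot [3.1415e+00 2.5000e-03 3.0785e+00] j [-0.02  0.31  1.77 -0.    1.06 -1.53] F [-0.59  0.33 -0.46] M [ 0.091 -0.147  0.012] w 59.6 g 0.0
share [ 0.0055 -0.0008  0.0086] [ 0.0001  0.0032 -0.0083]
t 7.85 pos [0.5934 0.1009 0.0183] rot [3.1415e+00 1.9000e-03 3.0786e+00] j [-0.02  0.31  1.78 -0.    1.06 -1.53] F [-0.27  0.12 -0.59] M [ 0.06  -0.124  0.09 ] w 60.0 g 0.0
share [ 0.0046 -0.0008  0.0077] [ 0.0001  0.0025 -0.0081]
t 7.9 pos [0.5931 0.101  0.018 ] rot [3.1415e+00 1.4000e-03 3.0788e+00] j [-0.02  0.31  1.78 -0.    1.06 -1.53] F [-0.45 -0.61  0.07] M [-0.02  -0.152 -0.011] w 60.1 g 0.0
share [ 0.0037 -0.0008  0.0067] [ 0.0001  0.0017 -0.0079]
t 7.95 pos [0.5929 0.101  0.0178] rot [3.1416e+00 9.0000e-04 3.0789e+00] j [-0.02  0.31  1.78 -0.    1.06 -1.53] F [-0.06  0.9  -0.31] M [ 0.083 -0.09   0.007] w 60.0 g 0.0
share [ 0.0029 -0.0007  0.006 ] [ 0.      0.0012 -0.0077]
```

arm_command([
  [[0,0,0,0,0,0,50],[0,0,0,0,0,0,42],[0,0,0,0,0,0,36],[0,0,0,0,0,0,33],[0,0,0,0,0,0,30],[0,0,0,0,0,0,27],[0,0,0,0,0,0,20],[0,0,0,0,0,0,20]],
])

```text
time: 8.8
tcp_pos: [0.5924, 0.1007, 0.0173]
tcp_rot: [-3.141, -0.0, 3.079]
wrist_force: [-0.8, -1.8, 0.4]
gripper_width: 0.292
grasp_force: 30.0
```

```bash
cat >> h.py <<'E'
def home(): # screw axis with the stop at the strip's width
    from m import P,jw
    return jw(P,[90,-33])[0]
E
python3 -c "
from h import *
from m import wj
h=home(); print('home',h,wj([.592,.1009]),wj(r.observe()['tcp_pos']))
go(.592,.1008,.016,3.085)"
```

```text
home [0.58830094 0.02245802] [89.30565057 45.52607803] [89.6887329  45.32813086]
t 8.8 pos [0.5924 0.1007 0.0173] rot [-3.1411e+00 -2.0000e-04  3.0795e+00] j [-0.02  0.31  1.78 -0.    1.06 -1.53] F [-0.81 -1.78  0.45] M [-0.271 -0.1   -0.044] w 27.4 g 30.0
share [0.0013 0.0003 0.0043] [-0.0006 -0.0002 -0.007 ]
```

arm_command([
  [[0,-0.02,0,0,0,0,20],[0,-0.045,0,0,0,0,20],[0,-0.07,0,0,0,0,20],[-0.001,-0.095,0,0,0,0,20],[-0.001,-0.12,0,0,0,0,20],[-0.001,-0.145,0,0,0,0,20],[-0.001,-0.16,0,0,0,0,20],[-0.001,-0.17,0,0,0,0,20]],
])

```text
time: 9.6
tcp_pos: [0.5894, 0.0495, 0.0173]
tcp_rot: [3.142, -0.0, 3.079]
wrist_force: [-0.2, 4.0, 0.0]
gripper_width: 0.292
grasp_force: 30.0
```

```bash
python3 -c "
from h import *
from m import wj
print(wj(r.observe()['tcp_pos']))
h=home()
go(h[0],h[1],.016,3.085)"
```

```text
[89.60660035 -5.92517051]
t 9.6 pos [0.5894 0.0495 0.0173] rot [ 3.1415e+00 -3.0000e-04  3.0789e+00] j [-0.11  0.29  1.8   0.    1.05 -1.62] F [-0.16  4.    0.04] M [ 0.878 -0.144 -0.037] w 27.5 g 30.0
share [-0.0019 -0.0902  0.0043] [ 0.0001 -0.0003 -0.0078]
```

arm_command([
  [[0,-0.008,0,0,0,0,20],[0,-0.016,0,0,0,0,20],[0,-0.024,0,0,0,0,20],[0,-0.032,0,0,0,0,20],[0,-0.04,0,0,0,0,20],[0,-0.048,0,0,0,0,20],[-0.001,-0.056,0,0,0,0,20],[-0.001,-0.064,0,0,0,0,20]],
])

```text
time: 10.4
tcp_pos: [0.5884, 0.031, 0.0173]
tcp_rot: [3.141, -0.001, 3.079]
wrist_force: [-0.5, 5.3, 1.5]
gripper_width: 0.288
grasp_force: 30.0
```

```bash
python3 -c "
from h import *
from m import wj
print(wj(r.observe()['tcp_pos']))
h=home()
go(h[0],h[1],.016,3.085)"
```

```text
[ 89.61204872 -24.51488218]
t 10.4 pos [0.5884 0.031  0.0173] rot [ 3.1412e+00 -7.0000e-04  3.0794e+00] j [-0.14  0.29  1.81  0.    1.05 -1.65] F [-0.54  5.25  1.52] M [ 1.058 -0.078  0.025] w 27.1 g 30.0
share [-0.0015 -0.0283  0.0044] [ 0.0006 -0.0009 -0.0071]
```

arm_command([
  [[0,-0.003,0,0,0,0,20],[0,-0.006,0,0,0,0,20],[0,-0.009,0,0,0,0,20],[0,-0.012,0,0,0,0,20],[0,-0.014,0,0,0,0,20],[0,-0.016,0,0,0,0,20],[0,-0.018,0,0,0,0,20],[0,-0.02,0,0,0,0,20]],
])

```text
time: 11.2
tcp_pos: [0.588, 0.025, 0.0173]
tcp_rot: [3.141, -0.001, 3.079]
wrist_force: [-1.3, 4.2, 1.1]
gripper_width: 0.288
grasp_force: 30.0
```

```bash
python3 -c "
from h import *
from m import wj
print(wj(r.observe()['tcp_pos']))
h=home()
go(h[0],h[1],.016,3.085)"
```

```text
[ 89.56225132 -30.44354504]
t 11.2 pos [0.588  0.025  0.0173] rot [ 3.1413e+00 -7.0000e-04  3.0795e+00] j [-0.15  0.28  1.81  0.    1.05 -1.66] F [-1.31  4.24  1.14] M [ 1.107  0.08  -0.039] w 27.1 g 30.0
share [-0.0015 -0.0085  0.0042] [ 0.0004 -0.0009 -0.007 ]
```

arm_command([
  [[0,-0.001,0,0,0,0,20],[0,-0.002,0,0,0,0,20],[0,-0.003,0,0,0,0,20],[0,-0.004,0,0,0,0,20],[0,-0.005,0,0,0,0,20],[0,-0.006,0,0,0,0,20]],
])

```text
time: 11.8
tcp_pos: [0.588, 0.0233, 0.0173]
tcp_rot: [3.141, -0.001, 3.079]
wrist_force: [-1.3, 5.2, 2.5]
gripper_width: 0.291
grasp_force: 30.0
```

```bash
python3 -c "
from h import *
from m import wj
print(wj(r.observe()['tcp_pos']))
h=home()
go(h[0],h[1],.016,3.085)"
```

```text
[ 89.60777372 -32.21017085]
t 11.8 pos [0.588  0.0233 0.0173] rot [ 3.1413e+00 -6.0000e-04  3.0795e+00] j [-0.15  0.28  1.81  0.    1.05 -1.66] F [-1.31  5.24  2.52] M [ 1.068  0.085 -0.045] w 27.3 g 30.0
share [-0.0013 -0.0026  0.0043] [ 0.0003 -0.0007 -0.007 ]
```

arm_command([
  [[0,-0.001,0,0,0,0,20],[0,-0.002,0,0,0,0,20],[0,-0.003,0,0,0,0,20],[0,-0.004,0,0,0,0,20],[0,-0.005,0,0,0,0,20]],
])

```text
time: 12.3
tcp_pos: [0.5879, 0.0221, 0.0173]
tcp_rot: [3.141, -0.001, 3.079]
wrist_force: [-1.9, 7.1, 1.6]
gripper_width: 0.287
grasp_force: 30.0
```

```bash
python3 -c "
from h import *
from m import wj
print(wj(r.observe()['tcp_pos']))
h=home()
go(h[0],h[1],.016,3.085)"
```

```text
[ 89.59932002 -33.41391339]
t 12.3 pos [0.5879 0.0221 0.0173] rot [ 3.1406e+00 -5.0000e-04  3.0793e+00] j [-0.16  0.28  1.81  0.    1.05 -1.66] F [-1.91  7.12  1.62] M [ 1.386  0.111 -0.002] w 27.0 g 30.0
share [-0.0013  0.0014  0.0044] [ 0.0012 -0.0007 -0.0073]
```

arm_command([
  [[0,-0.001,0,0,0,0,20],[0,-0.002,0,0,0,0,20],[0,-0.003,0,0,0,0,20],[0,-0.004,0,0,0,0,20],[0,-0.004,0,0,0,0,20]],
])

```text
time: 12.8
tcp_pos: [0.5879, 0.0221, 0.0173]
tcp_rot: [3.139, -0.0, 3.079]
wrist_force: [-0.4, 8.7, 1.6]
gripper_width: 0.294
grasp_force: 30.0
```

```bash
python3 -c "
from h import *
from m import wj
print(wj(r.observe()['tcp_pos']))
h=home()
go(h[0],h[1],.016,3.085)"
```

```text
[ 89.58160661 -33.41859957]
t 12.8 pos [0.5879 0.0221 0.0173] rot [ 3.1387e+00 -4.0000e-04  3.0791e+00] j [-0.16  0.28  1.81  0.    1.05 -1.67] F [-0.38  8.74  1.59] M [ 2.004 -0.052  0.024] w 27.7 g 30.0
share [-0.0014  0.0014  0.0043] [ 0.0037 -0.0005 -0.0076]
```

arm_command([
  [[0,-0.001,0,0,0,0,20],[0,-0.002,0,0,0,0,20],[0,-0.002,0,0,0,0,20]],
])

```text
time: 13.1
tcp_pos: [0.5879, 0.022, 0.0173]
tcp_rot: [3.138, -0.0, 3.079]
wrist_force: [0.9, 11.8, 2.4]
gripper_width: 0.29
grasp_force: 30.0
```

```bash
python3 -c "
from h import *
from m import wj
print(wj(r.observe()['tcp_pos']))
h=home()
go(h[0],h[1],.016,3.085)
t=vision.snapshot('scene')['color'][200:320,240:390]; w=vision.snapshot('wrist')['color']
a=cv2.resize(t,(375,300),interpolation=cv2.INTER_CUBIC); b=cv2.resize(w,(400,300))
cv2.imwrite('pics/c1.png',np.hstack([a,b])[:,:,::-1])"
```

```text
[ 89.58040212 -33.44288986]
t 13.1 pos [0.5879 0.022  0.0173] rot [ 3.1376e+00 -3.0000e-04  3.0789e+00] j [-0.16  0.28  1.81  0.    1.05 -1.67] F [ 0.88 11.81  2.35] M [ 2.345 -0.044 -0.039] w 27.3 g 30.0
share [-0.0014  0.0015  0.0043] [ 0.005  -0.0004 -0.0078]
```

View pics/c1.png

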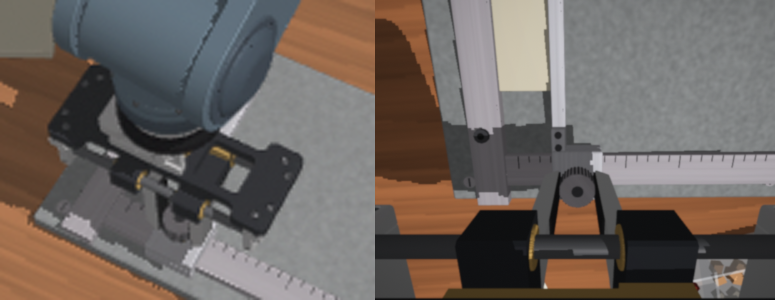

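The wrist view shows the strip flush between straightedge and arm with parallel edges, and the force is rising at a fixed position, so step 1 is met. Now I'll turn clockwise.

arm_command([
  [[0,0,0,0,0,0.125,20],[0,0,0,0,0,0.25,20],[0,0,0,0,0,0.375,20],[0,0,0,0,0,0.5,20],[0,0,0.0005,0,0,0.625,20],[0,0,0.0005,0,0,0.75,20],[0,0,0.0005,0,0,0.875,20],[0,0,0.0005,0,0,1,20]],
])

```text
time: 14.0
tcp_pos: [0.5879, 0.0218, 0.0173]
tcp_rot: [3.139, -0.003, 2.29]
wrist_force: [-1.3, 10.2, 2.5]
gripper_width: 0.292
grasp_force: 30.0
```

```bash
python3 -c "
from h import *
from m import wj
print(wj(r.observe()['tcp_pos']))
go(.5879,.022,.0173,3.085)"
```

```text
[ 89.60882911 -33.70642591]
t 14.0 pos [0.5879 0.0218 0.0173] rot [ 3.1395e+00 -2.6000e-03  2.2898e+00] j [-0.16  0.28  1.81  0.    1.05 -0.88] F [-1.26 10.23  2.46] M [ 2.125 -0.022  0.046] w 27.5 g 30.0
share [ 0.0005  0.0006 -0.    ] [ 0.0039 -0.0021 -1.0125]
```

arm_command([
  [[0,0,0,0,0,0.125,20],[0,0,0,0,0,0.25,20],[0,0,0,0,0,0.375,20],[0,0,0,0,0,0.5,20],[0,0,0.0005,0,0,0.625,20],[0,0,0.0005,0,0,0.75,20],[0,0,0.0005,0,0,0.875,20],[0,0,0.0005,0,0,1,20]],
])

```text
time: 14.8
tcp_pos: [0.5877, 0.0217, 0.0173]
tcp_rot: [-3.141, -0.003, 1.505]
wrist_force: [-2.5, 11.2, 3.7]
gripper_width: 0.29
grasp_force: 30.0
```

```bash
python3 -c "
from h import *
from m import wj
print(wj(r.observe()['tcp_pos']))
go(.5879,.022,.0173,3.085)"
```

```text
[ 89.4260847  -33.82508163]
t 14.8 pos [0.5877 0.0217 0.0173] rot [-3.1407e+00 -3.0000e-03  1.5046e+00] j [-0.16  0.28  1.81  0.    1.05 -0.09] F [-2.53 11.18  3.67] M [1.953 0.324 0.137] w 27.3 g 30.0
share [ 0.0012  0.0007 -0.0001] [ 0.0021 -0.004  -2.0122]
```

```bash
cat > q.py <<'E'
from h import *
M=[];F=[]
for i in range(6):
    o=r.observe(); M.append(o["wrist_torque"]); F.append(o["wrist_force"])
    if i<5: vision.snapshot("top")
print("t",o["time"],"F",np.mean(F,0).round(2),"Mz",np.round([m[2] for m in M],3),np.mean(M,0).round(3),"yaw",o["tcp_rot"][2].round(4),"pos",o["tcp_pos"].round(4),"j6",o["joints"][5].round(3))
E
python3 q.py
```

```text
t 15.05 F [-2.   10.82  3.77] Mz [0.137 0.052 0.081 0.026 0.008 0.052] [1.987 0.273 0.059] yaw 1.5086 pos [0.5877 0.0217 0.0173] j6 -0.097
```

arm_command([
  [[0,0,0,0,0,0.1,20],[0,0,0,0,0,0.2,20],[0,0,0,0,0,0.3,20],[0,0,0,0,0,0.38,20]],
])

```text
time: 15.45
tcp_pos: [0.5876, 0.0217, 0.0173]
tcp_rot: [-3.14, -0.003, 1.207]
wrist_force: [-2.6, 10.6, 3.8]
gripper_width: 0.29
grasp_force: 30.0
```

```bash
python3 q.py
```

```text
t 15.7 F [-2.01 10.72  3.87] Mz [0.073 0.038 0.034 0.042 0.064 0.067] [2.013 0.346 0.053] yaw 1.2102 pos [0.5876 0.0217 0.0173] j6 0.201
```

arm_command([
  [[0,0,0,0,0,0.1,20],[0,0,0,0,0,0.2,20],[0,0,0,0,0,0.3,20],[0,0,0.0005,0,0,0.35,20]],
])

```text
time: 16.1
tcp_pos: [0.5875, 0.0217, 0.0173]
tcp_rot: [-3.139, -0.002, 0.933]
wrist_force: [-3.0, 11.1, 6.0]
gripper_width: 0.292
grasp_force: 30.0
```

```bash
python3 q.py
```

```text
t 16.35 F [-2.92 10.67  5.3 ] Mz [0.088 0.081 0.099 0.046 0.067 0.027] [2.048 0.511 0.068] yaw 0.9354 pos [0.5875 0.0218 0.0173] j6 0.476
```

arm_command([
  [[0,0,0,0,0,0.1,20],[0,0,0,0,0,0.2,20],[0,0,0,0,0,0.3,20],[0,0,0,0,0,0.35,20]],
])

```text
time: 16.75
tcp_pos: [0.5875, 0.0218, 0.0173]
tcp_rot: [-3.138, -0.001, 0.658]
wrist_force: [-2.5, 11.4, 5.3]
gripper_width: 0.291
grasp_force: 30.0
```

```bash
python3 q.py
```

```text
t 17.0 F [-2.62 10.95  5.6 ] Mz [0.073 0.062 0.049 0.082 0.076 0.073] [2.12  0.535 0.069] yaw 0.6604 pos [0.5875 0.0218 0.0173] j6 0.751
```

arm_command([
  [[0,0,0,0,0,0.1,20],[0,0,0,0,0,0.2,20],[0,0,0,0,0,0.25,20]],
])

```text
time: 17.3
tcp_pos: [0.5875, 0.0219, 0.0173]
tcp_rot: [-3.138, -0.0, 0.462]
wrist_force: [-3.4, 11.0, 5.9]
gripper_width: 0.29
grasp_force: 30.0
```

```bash
python3 q.py
```

```text
t 17.55 F [-3.04 11.1   5.55] Mz [0.059 0.096 0.014 0.112 0.094 0.105] [2.153 0.529 0.08 ] yaw 0.4641 pos [0.5875 0.0219 0.0173] j6 0.948
```

arm_command([
  [[0,0,0,0,0,0.1,20],[0,0,0,0,0,0.2,20],[0,0,0,0,0,0.2,20]],
])

```text
time: 17.85
tcp_pos: [0.5875, 0.0219, 0.0173]
tcp_rot: [-3.138, 0.0, 0.306]
wrist_force: [-3.7, 10.8, 6.3]
gripper_width: 0.29
grasp_force: 30.0
```

```bash
python3 q.py
```

```text
t 18.1 F [-3.29 11.27  6.03] Mz [0.048 0.06  0.07  0.068 0.087 0.071] [2.196 0.59  0.067] yaw 0.3071 pos [0.5875 0.0219 0.0173] j6 1.105
```

arm_command([
  [[0,0,0,0,0,0.1,20],[0,0,0,0,0,0.2,20],[0,0,0,0,0,0.25,20]],
])

```text
time: 18.4
tcp_pos: [0.5875, 0.022, 0.0173]
tcp_rot: [-3.138, 0.001, 0.108]
wrist_force: [-3.2, 12.1, 5.6]
gripper_width: 0.289
grasp_force: 30.0
```

```bash
python3 q.py
```

```text
t 18.65 F [-3.01 11.43  5.89] Mz [0.067 0.134 0.044 0.111 0.096 0.134] [2.226 0.569 0.098] yaw 0.1107 pos [0.5875 0.0219 0.0173] j6 1.301
```

arm_command([
  [[0,0,0,0,0,0.08,20],[0,0,0,0,0,0.16,20],[0,0,0,0,0,0.16,20]],
])

```text
time: 18.95
tcp_pos: [0.5875, 0.0219, 0.0174]
tcp_rot: [-3.138, 0.001, -0.016]
wrist_force: [-2.9, 11.4, 6.4]
gripper_width: 0.289
grasp_force: 30.0
```

```bash
python3 q.py
```

```text
t 19.2 F [-2.51 11.08  5.99] Mz [0.05  0.148 0.076 0.093 0.119 0.086] [2.244 0.583 0.095] yaw -0.0149 pos [0.5875 0.022  0.0174] j6 1.427
```

arm_command([
  [[0,0,0,0,0,0.08,20],[0,0,0,0,0,0.16,20],[0,0,0,0,0,0.16,20]],
])

```text
time: 19.5
tcp_pos: [0.5875, 0.022, 0.0174]
tcp_rot: [-3.138, 0.002, -0.142]
wrist_force: [-3.1, 12.4, 6.5]
gripper_width: 0.293
grasp_force: 30.0
```

```bash
python3 q.py
```

```text
t 19.75 F [-3.15 11.74  6.07] Mz [0.176 0.133 0.181 0.057 0.087 0.148] [2.247 0.562 0.13 ] yaw -0.1405 pos [0.5875 0.022  0.0174] j6 1.552
```

arm_command([
  [[0,0,0,0,0,0.05,20],[0,0,0,0,0,0.1,20],[0,0,0,0,0,0.1,20]],
])

```text
time: 20.05
tcp_pos: [0.5875, 0.0219, 0.0174]
tcp_rot: [-3.138, 0.002, -0.22]
wrist_force: [-2.4, 11.2, 6.2]
gripper_width: 0.286
grasp_force: 30.0
```

```bash
python3 q.py
```

```text
t 20.3 F [-3.26 11.38  5.85] Mz [0.091 0.112 0.088 0.131 0.167 0.129] [2.272 0.606 0.12 ] yaw -0.219 pos [0.5875 0.022  0.0174] j6 1.631
```

arm_command([
  [[0,0,0,0,0,0.06,20],[0,0,0,0,0,0.12,20],[0,0,0,0,0,0.12,20]],
])

```text
time: 20.6
tcp_pos: [0.5876, 0.022, 0.0174]
tcp_rot: [-3.139, 0.002, -0.314]
wrist_force: [-2.9, 12.1, 6.4]
gripper_width: 0.289
grasp_force: 30.0
```

```bash
python3 q.py
```

```text
t 20.85 F [-3.   11.58  6.03] Mz [0.154 0.168 0.139 0.151 0.118 0.195] [2.281 0.6   0.154] yaw -0.3133 pos [0.5875 0.022  0.0174] j6 1.725
```

arm_command([
  [[0,0,0,0,0,0.05,20],[0,0,0,0,0,0.1,20],[0,0,0,0,0,0.1,20]],
])

```text
time: 21.15
tcp_pos: [0.5875, 0.022, 0.0174]
tcp_rot: [-3.139, 0.002, -0.392]
wrist_force: [-2.4, 11.2, 6.1]
gripper_width: 0.293
grasp_force: 30.0
```

```bash
python3 q.py
```

```text
t 21.4 F [-3.1  11.84  6.04] Mz [0.195 0.145 0.118 0.159 0.239 0.164] [2.318 0.578 0.17 ] yaw -0.3916 pos [0.5875 0.022  0.0174] j6 1.803
```

arm_command([
  [[0,0,0,0,0,0.05,20],[0,0,0,0,0,0.1,20],[0,0,0,0,0,0.1,20]],
])

```text
time: 21.7
tcp_pos: [0.5876, 0.022, 0.0174]
tcp_rot: [-3.139, 0.003, -0.47]
wrist_force: [-2.5, 11.5, 6.3]
gripper_width: 0.293
grasp_force: 30.0
```

```bash
python3 q.py
```

```text
t 21.95 F [-2.88 11.5   5.99] Mz [0.208 0.264 0.247 0.284 0.223 0.289] [2.311 0.599 0.252] yaw -0.4698 pos [0.5875 0.022  0.0174] j6 1.882
```

The torque has jumped to 0.25 N m, a sharp rise, so the screw is seating. One small step more.

arm_command([
  [[0,0,0,0,0,0.025,20],[0,0,0,0,0,0.06,20],[0,0,0,0,0,0.06,20]],
])

```text
time: 22.25
tcp_pos: [0.5876, 0.022, 0.0174]
tcp_rot: [-3.139, 0.003, -0.517]
wrist_force: [-3.6, 11.7, 5.2]
gripper_width: 0.29
grasp_force: 30.0
```

```bash
python3 q.py
```

```text
t 22.5 F [-2.94 11.63  6.27] Mz [0.277 0.268 0.319 0.282 0.261 0.294] [2.314 0.608 0.284] yaw -0.5167 pos [0.5875 0.022  0.0174] j6 1.929
```

arm_command([
  [[0,0,0,0,0,0.06,60],[0,0,0,0,0,0.06,60],[0,0,0,0,0,0.06,60],[0,0,-0.05,0,0,0.06,60],[0,0,-0.15,0,0,0.06,60],[0,0,-0.3,0,0,0.06,60],[0,0,-0.45,0,0,0.06,60],[0,0,-0.5,0,0,0.06,60]],
])

```text
time: 23.3
tcp_pos: [0.5913, 0.0189, 0.174]
tcp_rot: [-3.138, -0.01, -0.565]
wrist_force: [0.6, -0.1, 0.7]
gripper_width: 0.638
grasp_force: 0.0
```

```bash
python3 -c "
from h import *
go(.5,.1,.16,-.5)
s=vision.snapshot('wrist'); t=vision.snapshot('scene')
cv2.imwrite('pics/e1.png',np.hstack([cv2.resize(t['color'][190:370,240:460],(400,327)),cv2.resize(s['color'],(400,300))[:300,:]] if 0 else [cv2.resize(t['color'][190:370,240:460],(400,300)),cv2.resize(s['color'],(400,300))])[:,:,::-1])"
```

```text
t 23.3 pos [0.5913 0.0189 0.174 ] rot [-3.138  -0.01   -0.5646] j [-0.16  0.1   1.71 -0.    1.32  1.98] F [ 0.63 -0.11  0.66] M [0.086 0.059 0.014] w 60.0 g 0.0
share [-0.4023 -0.0655  0.0429] [-0.0042 -0.0129 -0.0822]
```

View pics/e1.png

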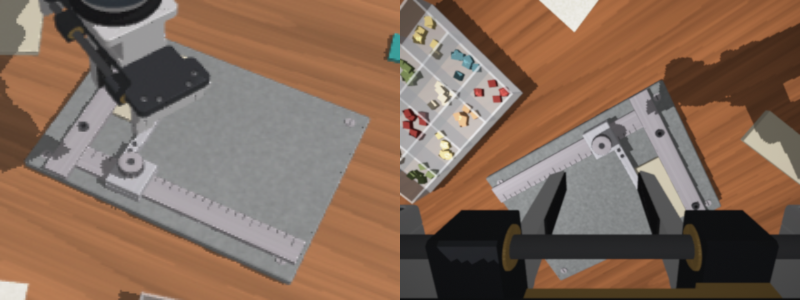

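The gripper is clear, and the strip is held between straightedge and arm with the stop in place. Handing in.

```bash
python3 -c "
from rig import r
print(r.finish_job())"
```

```text
the job is handed in; nothing more can be done
None
```

The job is handed in; no verdict came back: the stop holds the strip square against the straightedge, the thumbscrew is seated at about 0.28 N m (a stray extra 0.05 rad as I let go may have made it about 0.33), and the gripper is clear.

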